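# Open the plane case, lock its lid stay and put the block plane away

### The arm

A 6-joint arm with a two-finger parallel gripper is mounted at the origin on a cart in front of the work surface, level with it; the furniture and walls round the work are solid. World frame = base frame: x ahead of the robot, y to its left, z up, the work surface at z = 0. Lengths are in m, angles in rad, forces in N, time in s.
With the tool pointing down it reaches from about 0.25 to 0.725 m from the base axis. Payload 4 kg.
Tool frame: the origin (TCP) lies on the centre line of the jaws, within the pads' length; the fingertips stand 22 mm ahead of it and the grasp point (between the pads) lies 3 mm ahead of it; z points along the fingers, y is the line along which they close (so a half turn about z gives the same grasp; the last joint's range is limited). The gripper opens to 85 mm and grips with 20 to 120 N. Pads are 22 mm wide; open, the fingers measure 114 mm over their backs; the gripper's body (76 mm by 85 mm) begins 54 mm behind the grasp point. The pads swing forward as they close: fully open they stand 13 mm farther back than shut.
Start: joints at [1.328, 0.241, 0.005, 1.335, 0, 1.571], TCP at [0.12, 0.485, 0.253] pointing down, gripper open.
Joint ranges: [-2.72, 2.72], [-1.05, 1.87], [-1.09, 1.28], [-1.99, 2.15], [-1.42, 1.44], [-3.14, 3.14]. Speed limits (rad/s): [2.79, 2.79, 3.14, 3.14, 3.14, 3.14].

### API

Orientations are given as a unit quaternion [x, y, z, w].
In Python, from workcell import bot gives the robot as it stands.
- The arm moves only by the shell command python3 -m inch 'ROWS'. ROWS is JSON, one flat list of numbers, 7 for each row, row after row: the shift along the world's x, y, z in mm, then the turn, a rotation vector about the world's x, y, z in rad, then the opening in per cent of the stroke, from 0 (shut) to 100 (fully open). A call has 1 to 8 rows; each row is the pose to reach, as a shift and turn from the pose commanded when the call began; what a row does not reach only later rows make up. A row lasts 1/12 s, in which the tool goes at most 41.7 mm and 7.16 degrees, less where a joint would pass 70% of its speed; a pose out of reach is approached as far as the arm can. A call with a gripper value outside its range is refused whole. The fingers move at their own pace and stop on an object; the grip force is fixed at half the most. Time passes only in rows, so rows that repeat a pose let the fingers close. It gives the time, the measured TCP pose, the force, the opening and the grip force at its end, in the units of the state.
- bot.get_obs(): the state, without advancing time (a new reading comes with each control period).
- bot.camera(name): name is "scene" or "top" or "wrist"; returns the picture (480x640x3 uint8, blue, green, red); there is no depth.
- bot.camera_info(name): a dict with "intrinsics" (3x3 intrinsics, pixels), "distortion" ([k1, k2, p1, p2, k3] as OpenCV has them; the pictures are not rectified), "camera_from_world" (4x4, takes a point from world to camera coordinates); the wrist camera has in their place "hand_eye" (4x4, takes a point from camera to tool coordinates, whose origin is the TCP and whose axes are the flange's). Camera axes: x right, y down, z forward; pixel columns grow to the right and rows downward; lengths in m; the calibration is good to about 2 mm. A picture is of the moment at which its call begins: read the wrist's pose just before it. camera_info takes no time and is no camera call.
- bot.job_done(): hands the job in; it is judged then, once.
Trained networks look in the newest picture that a camera, given by its name, has taken for a name from the list of things; names that differ only in an ending like _2 or _b are one class to them, and where a whole thing is asked for, a point or a joint stands for the part that bears it (a point fixed in the world has none). Each returns a list of dicts, best first, with "confidence" (0 to 1); they miss things now and then, are a little off and sometimes report something else, mostly with a low value. They report only what shows in the picture. A call takes as long as a camera call.
- bot.silhouettes(camera, target): "mask" (480x640 bool, what is visible of it) and "uv" ([column, row] in pixels, amid what is visible of it).
- bot.spot_point(camera, target): "uv" ([column, row] in pixels: a listed point, or the origin of a listed thing).
The state is a dict: "clock": time; "joint_pos": joint angles; "joint_vel": joint speeds; "tau": joint torques, N m; "eef_pos": TCP position; "tool_rot": TCP orientation; "ft_force": force on the tool from outside, world axes, zero at the start; "ft_torque": the same for the moment, N m; "grip_width": finger opening in m; "grasp_force": force on a finger pad.
Only numpy, scipy, OpenCV 4.12 (cv2) and the standard library are available. Lean on these libraries where they do the work, as an engineer would, in place of code of your own. Each camera call takes 0.05 s, during which the arm holds its last target. There are 200 camera calls.

### The job

Raise the lid of the wooden tool case, then press the knuckle of the folding stay past straight against its stop, so that the lid is locked up and cannot fall. Then put away the block plane that lies to the right of the case, sole down and flat on the floor of the case's wide bay, let go, and leave the lid locked open. Keep the other things on the bench where they are.

Things in the scene. Friction and masses are not known exactly. Their poses are not given: they have to be found in the camera images.
- case: Open wooden tool case fixed to the bench, 200 (x) x 220 (y) x 62 mm (z, rim), walls 9, floor 8 mm. Origin: centre of its underside on the bench. +x points to the lid's hinge, away from the robot, z up; turned up to 0.3 rad. A divider (6 mm thick at y = +45 mm, top at z = 30 mm) parts the wide bay (y -101 to +42, x -91 to +91 mm) from a narrow one on the +y side with the folding stay.
- case_bay (a point): Centre of the floor of the wide bay, at (0, -29.5, 8) mm in the case's frame, axes as the case's.
- lid_hinge (a point): Middle of the lid's hinge line (along case y), at (100, 0, 62) mm in the case's frame.
- lid (a joint): Angle of the lid, rad: 0 shut (the start), growing as it opens up and away from the robot; the unfolded stay stops it at 1.15. Lid 200 x 220 x 10 mm, its underside at the hinge line's height when shut. Stiff hinge: let go above 0.9 rad it stands, though unlocked; from much lower it falls. About 3 N at the handle raises it.
- lid_handle (a point): Middle of the lid's handle, a round steel bar 10 mm thick, 90 mm long along case y on two end posts, 34 mm above the lid's upper face; from the hinge line 186 mm towards the front edge and 44 mm off the lid's underside plane. Free below (29 mm) and on both sides for fingers; it can turn between the pads. Moves with the lid, axes as the lid's (as the case's when shut).
- stay (a joint): Knuckle angle of the folding stay, rad: 0 folded (lid shut), 2.83 straight (lid 1.15), 3.03 at its stop past straight: locked (lid about 1.14). Two flat steel links 63 mm long unfold as the lid rises, knuckle bent towards the robot. Pushing the knuckle away from the robot and down, square to the line of the links, straightens it and lifts the lid the last bit; about 5 N, no spring back.
- stay_pin (a point): Lower end of the stay: the pin on the case's +y wall, at (0, 94, 35) mm in the case's frame. The upper end is pinned to the lid's underside 100 mm from the hinge.
- stay_roller (a point): Centre of the steel thumb roller on the stay's knuckle: 18 mm in diameter, 36 mm long along case y, the links 26 mm to its +y side. With the stay straight it is at case x = +26 mm, z = 93 mm; the lock lies about 7 mm beyond, away from the robot and down. Moves with the stay.
- plane: Near block plane (not the one at the back), iron, 160 mm long (its y), 50 wide (x), 46 high, 0.5 to 1 kg. Origin: centre of its sole. Flat upright cheeks 50 mm apart along its sides, from the sole to 32 mm up, y -74 to +75 mm: grasp across these. Starts sole down, right of the case, length roughly along world x. Fits the bay lengthwise along case x, 11 mm spare at each end; any way round.
- glue: White glue bottle, upright, 37 x 64 x 163 mm, a bystander left of the case. Origin: centre of its underside.
- block: Wooden offcut, 40 x 60 x 40 mm, a bystander between plane and case. Origin: centre of its underside. Also between them, further from the robot, stands a fixed bench vice (x over about 0.55 m, y about -0.2 to 0.05 m, under 0.2 m high): carry the plane round its near side.

How it is judged:
On the way, in this order (a step that is already met when the one before it is completed fails the run):
1. the lid is raised beyond 0.9 rad with the stay not yet locked (value of joint lid above 0.9 rad and value of joint stay below 2.87 rad), for 0.2 s.
2. the stay is locked past straight (knuckle beyond 2.94 rad, lid above 1.10 rad) and nothing of the robot touches stay or lid (value of joint stay above 2.94 rad and value of joint lid above 1.1 rad and contact force between stay and the arm below 0.1 N and contact force between each of stay, lid and the fingers below 0.1 N), for 0.2 s.
At the end, for the whole second after the job is handed in: Stay locked past straight (knuckle over 2.94 rad, lid over 1.10 rad); the plane at rest, released, flat in the wide bay (sole within 5 mm of its floor, tilt under 0.08 rad), its centre within 20 mm of the bay's centre along case x and 50 mm along y (value of joint stay above 2.94 rad and value of joint lid above 1.1 rad and x of plane in the frame of case_bay between -0.02 and 0.02 m and y of plane in the frame of case_bay between -0.05 and 0.05 m and z of plane in the frame of case_bay below 0.005 m and angle between plane's own z axis and vertical below 0.08 rad and linear speed of plane below 0.02 m/s and contact force between plane and the fingers below 0.1 N); the robot touches nothing.
It fails at once if the glue bottle is moved more than 30 mm (distance of glue from where it was at the start of the episode above 0.03 m).
It fails at once if the offcut is moved more than 30 mm (distance of block from where it was at the start of the episode above 0.03 m).
It also fails if it takes over 72 s, if anything falls off the work surface, if the arm or the gripper's body presses on something with over 40 N, if the wrist force passes 120 N, or if a joint passes its speed limit or range.

## Working session

There is one attempt and no reset: what is moved stays moved. The work goes in short steps, Python scripts to look and compute and a shell command to move; the robot and the scene stay as the last step left them, time stands still between calls to the robot, and variables do not carry over. Pictures are saved under pics/ and viewed, at most 14 in all, crops included, and the job is handed in when it is done.

```bash
ls; mkdir -p pics; cat > h.py <<'E'
import numpy as np, cv2
from scipy.spatial.transform import Rotation as R
from workcell import bot
def cam(name,pose=None):
    i=bot.camera_info(name); K=np.array(i["intrinsics"]); D=np.array(i["distortion"])
    if "camera_from_world" in i: T=np.array(i["camera_from_world"])
    else:
        o=pose or bot.get_obs(); W=np.eye(4); W[:3,:3]=R.from_quat(o["tool_rot"]).as_matrix(); W[:3,3]=o["eef_pos"]
        T=np.linalg.inv(W@np.array(i["hand_eye"]))
    return K,D,T
def ray(c,uv):
    K,D,T=c; p=cv2.undistortPoints(np.array([[uv]],float),K,D)[0,0]
    d=T[:3,:3].T@np.array([p[0],p[1],1]); return -T[:3,:3].T@T[:3,3], d/np.linalg.norm(d)
def atz(c,uv,z):
    o,d=ray(c,uv); return o+d*(z-o[2])/d[2]
def tri(rs):
    A=sum(np.eye(3)-np.outer(d,d) for o,d in rs); b=sum((np.eye(3)-np.outer(d,d))@o for o,d in rs)
    p=np.linalg.solve(A,b); return p,[np.linalg.norm(np.cross(p-o,d)) for o,d in rs]
def proj(c,P):
    K,D,T=c; return cv2.projectPoints(np.array(P,float).reshape(-1,3),cv2.Rodrigues(T[:3,:3])[0],T[:3,3],K,D)[0][:,0]
E
python3 - <<'E'
from h import *
np.set_printoptions(precision=4,suppress=True)
print(bot.get_obs())
for n in ("scene","top"):
    im=bot.camera(n); cv2.imwrite(f"pics/{n}0.png",im)
C={n:cam(n) for n in ("scene","top")}
for t in ("case","case_bay","lid_hinge","lid_handle","stay_roller","stay_pin","plane","glue","block"):
    r={}
    for n in C:
        for k in bot.spot_point(n,t)[:3]:
            r.setdefault(n,[]).append(k); print(t,n,np.round(k["uv"],1),round(k["confidence"],2))
    if len(r)==2: print("   tri",*tri([ray(C[n],r[n][0]["uv"]) for n in C]))
E
```

```text
pics
{'clock': 0.0, 'joint_pos': array([ 1.328 ,  0.2414,  0.0037,  1.3352, -0.    ,  1.5708]), 'joint_vel': array([ 0.0005, -0.0002,  0.0013,  0.0005,  0.0008, -0.001 ]), 'tau': array([ -0.0009, -37.2321,  25.2407,   0.017 ,   0.    ,  -0.    ]), 'eef_pos': array([0.1201, 0.4847, 0.2524]), 'tool_rot': array([ 0.1211,  0.9926, -0.001 , -0.0001]), 'ft_force': array([ 0.1941,  0.7366, -0.5979]), 'ft_torque': array([-0.0115,  0.0342,  0.0009]), 'grasp_force': 0.0, 'grip_width': 0.0854522830309642}
case scene [305.6 255.1] 0.79
case scene [286.5 230.5] 0.33
case top [306.6 255.8] 0.76
   tri [0.5238 0.1851 0.0019] [np.float64(0.003659352405589196), np.float64(0.003659352405589147)]
case_bay scene [281.  235.1] 0.71
lid_hinge scene [335.5 223. ] 0.68
lid_hinge top [301.6 215.1] 0.88
   tri [0.6254 0.1985 0.0661] [np.float64(0.003943126373148069), np.float64(0.003943126373147908)]
lid_handle scene [282.9 234.9] 0.92
lid_handle top [310.7 289.2] 0.78
lid_handle top [304.6 256.6] 0.25
   tri [0.4394 0.1642 0.1154] [np.float64(0.0030886538494604757), np.float64(0.0030886538494604688)]
stay_pin scene [285.5 231. ] 0.64
plane scene [384.1 341.6] 0.97
plane top [437.6 257.7] 0.67
   tri [ 0.5314 -0.1747 -0.0072] [np.float64(0.00011173529102140095), np.float64(0.00011173529102155341)]
glue scene [256.7 207.7] 0.95
glue top [205.8 261. ] 0.97
   tri [ 0.504   0.4606 -0.0007] [np.float64(0.0016935941978933494), np.float64(0.0016935941978932147)]
block scene [307.5 323.9] 0.73
block top [391.7 301.1] 0.87
   tri [ 0.4047 -0.0468  0.0012] [np.float64(0.006453150317510177), np.float64(0.006453150317510221)]
```

```bash
python3 - <<'E'
import cv2,numpy as np
a=cv2.imread("pics/scene0.png")[150:430,180:500];b=cv2.imread("pics/top0.png")[150:430,180:500]
cv2.imwrite("pics/both0.png",np.vstack([cv2.resize(x,None,fx=1.05,fy=1.05) if 0 else x for x in (np.hstack([cv2.resize(a,(400,350)),cv2.resize(b,(400,350))]),)]))
E
```

```text
(no output)
```

View pics/both0.png

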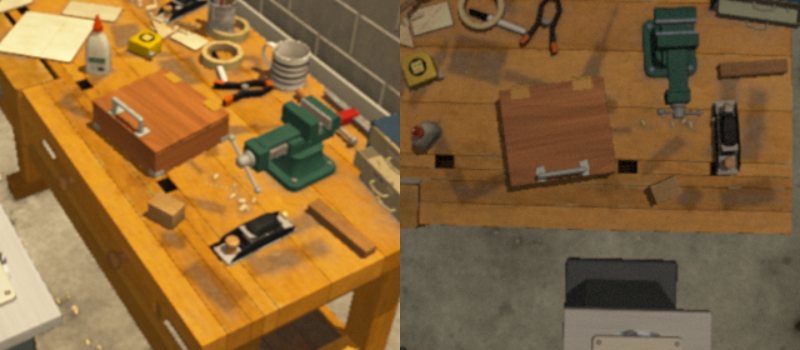

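View pics/scene0.png

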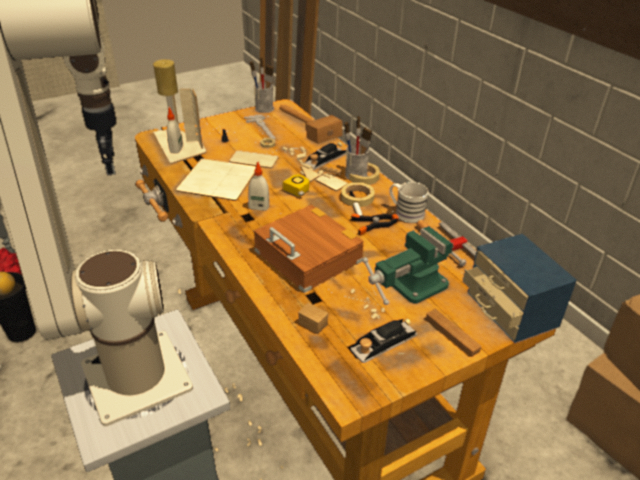

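```bash
python3 -m inch '[35,-35,0,0,0,-0.12,100, 70,-70,0,0,0,-0.24,100, 105,-105,0,0,0,-0.36,100, 140,-140,0,0,0,-0.48,100, 170,-175,0,0,0,-0.60,100, 200,-210,0,0,0,-0.72,100, 230,-240,0,0,0,-0.84,100, 255,-265,0,0,0,-0.95,100]'; python3 -m inch '[20,-25,0,0,0,-0.1,100, 35,-50,0,0,0,-0.2,100, 35,-50,0,0,0,-0.2,100, 35,-50,0,0,0,-0.2,100, 35,-50,0,0,0,-0.2,100]'
cat > wr.py <<'E'
from h import *
import sys
np.set_printoptions(precision=4,suppress=True)
o=bot.get_obs(); im=bot.camera("wrist"); cv2.imwrite(f"pics/{sys.argv[1]}.png",im)
c=cam("wrist",o); print("tcp",o["eef_pos"],"tooly",R.from_quat(o["tool_rot"]).as_matrix()[:,1])
for a in sys.argv[2:]:
    t,z=a.split("@")
    for k in bot.spot_point("wrist",t)[:2]: print(t,np.round(k["uv"]),round(k["confidence"],2),atz(c,k["uv"],float(z)))
    for k in bot.silhouettes("wrist",t)[:1]:
        m=k["mask"].astype(np.uint8); cs=max(cv2.findContours(m,0,2)[0],key=cv2.contourArea)[:,0]
        P=np.array([atz(c,p.astype(float),float(z))[:2] for p in cs]).astype(np.float32)
        r=cv2.minAreaRect(P*1000); print("  sil",round(k["confidence"],2),r, "bbox",cs.min(0),cs.max(0))
E
python3 wr.py w1 lid_handle@0.106 lid_hinge@0.062 lid@0.072
```

```text
clock: 1.67
eef_pos: [0.3521, 0.2434, 0.2536]
tool_rot: [0.564, 0.826, 0.0, 0.0]
ft_force: [0.8, 1.4, -0.1]
grip_width: 0.085
grasp_force: 0.0
clock: 2.08
eef_pos: [0.3861, 0.1952, 0.2533]
tool_rot: [0.641, 0.767, 0.0, -0.0]
ft_force: [-1.0, -0.0, 0.0]
grip_width: 0.0857
grasp_force: 0.0
tcp [0.3861 0.1952 0.2533] tooly [ 0.9841  0.1774 -0.0002]
lid_handle [379. 274.] 0.96 [0.4446 0.1661 0.106 ]
  sil 0.7 ((509.80743408203125, 193.20693969726562), (179.45925903320312, 195.81419372558594), 9.885366439819336) bbox [352 135] [598 357]
lid_hinge [567. 254.] 0.86 [0.6295 0.201  0.062 ]
  sil 0.71 ((530.0244140625, 179.64501953125), (217.51705932617188, 230.40321350097656), 9.817780494689941) bbox [347 133] [598 357]Traceback (most recent call last):
  File "wr.py", line 8, in <module>
    for k in bot.spot_point("wrist",t)[:2]: print(t,np.round(k["uv"]),round(k["confidence"],2),atz(c,k["uv"],float(z)))
             ~~~~~~~~~~~~~~^^^^^^^^^^^
ValueError: it knows: block, case, case_bay, glue, lid_handle, lid_hinge, plane, stay_pin, stay_roller
```

View pics/w1.png

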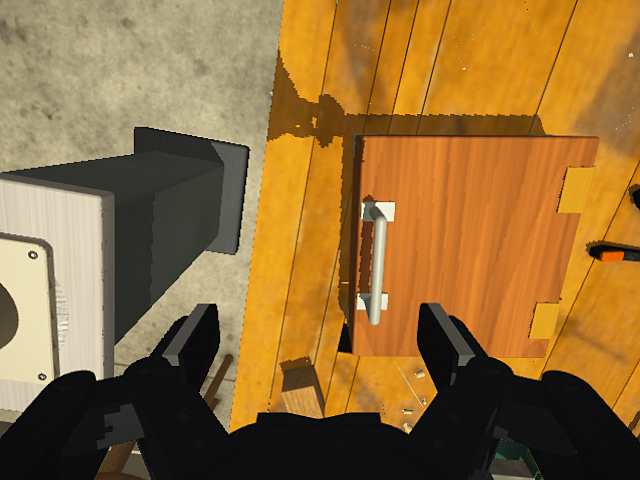

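```bash
python3 -m inch '[30,-15,-30,0,0,-0.005,100, 58,-29,-60,0,0,-0.005,100, 58,-29,-95,0,0,-0.005,100, 58,-29,-125,0,0,-0.005,100, 58,-29,-142,0,0,-0.005,100, 58,-29,-142,0,0,-0.005,100, 58,-29,-142,0,0,-0.005,0, 58,-29,-142,0,0,-0.005,0]'; python3 -m inch '[0,0,0,0,0,0,0,0,0,0,0,0,0,0,0,0,0,0,0,0,0, 0,0,0,0,0,0,0,0,0,0,0,0,0,0]'
```

```text
clock: 3.0
eef_pos: [0.445, 0.167, 0.1126]
tool_rot: [0.643, 0.766, 0.001, 0.001]
ft_force: [0.9, 0.3, 0.6]
grip_width: 0.0638
grasp_force: 0.0
clock: 3.42
eef_pos: [0.442, 0.1659, 0.112]
tool_rot: [0.643, 0.766, -0.001, -0.002]
ft_force: [-7.1, -0.2, 8.7]
grip_width: 0.0077
grasp_force: 58.6
```

```bash
python3 -m inch '[2,0,9,0,0,0,0, 5,1,18,0,0,0,0, 8,1,27,0,0,0,0, 12,2,36,0,0,0,0, 17,3,45,0,0,0,0, 21,4,53,0,0,0,0]'; 
```

```text
clock: 3.92
eef_pos: [0.4616, 0.1693, 0.1639]
tool_rot: [0.643, 0.766, -0.003, -0.003]
ft_force: [-7.6, -1.1, -1.9]
grip_width: 0.0076
grasp_force: 58.3
```

```bash
python3 -m inch '[10,2,16,0.006,-0.035,0,0, 22,4,31,0.012,-0.07,0,0, 35,6,44,0.018,-0.1,0,0, 50,9,56,0.024,-0.14,0,0, 66,11,67,0.03,-0.17,0,0, 82,14,76,0.035,-0.2,0,0, 100,17,83,0.035,-0.2,0,0, 100,17,83,0.035,-0.2,0,0]'; python3 -m inch '[0,0,0,0,0,0,0,0,0,0,0,0,0,0]'; python3 wr.py w2 stay_roller@0.09
python3 - <<'E'
from h import *
np.set_printoptions(precision=4,suppress=True)
for n in ("scene","top"):
    cv2.imwrite(f"pics/{n}2.png",bot.camera(n))
C={n:cam(n) for n in ("scene","top")}
for t in ("lid_hinge","lid_handle","stay_roller","stay_pin"):
    r={}
    for n in C:
        for k in bot.spot_point(n,t)[:1]:
            r[n]=k; print(t,n,np.round(k["uv"],1),round(k["confidence"],2))
    if len(r)==2: print("   tri",*tri([ray(C[n],r[n]["uv"]) for n in C]))
a=cv2.imread("pics/scene2.png")[180:310,220:390];b=cv2.imread("pics/wr.png") if 0 else cv2.imread("pics/w2.png")
cv2.imwrite("pics/m2.png",np.hstack([cv2.resize(a,(400,306)),cv2.resize(b,(400,306))]))
E
```

```text
clock: 4.58
eef_pos: [0.5684, 0.1877, 0.2521]
tool_rot: [0.64, 0.761, 0.081, 0.068]
ft_force: [-2.6, -0.6, 10.6]
grip_width: 0.0078
grasp_force: 62.2
clock: 4.75
eef_pos: [0.5674, 0.1875, 0.2518]
tool_rot: [0.64, 0.761, 0.081, 0.067]
ft_force: [-3.3, -0.9, 8.9]
grip_width: 0.0078
grasp_force: 62.0
tcp [0.5674 0.1875 0.2518] tooly [0.9634 0.1678 0.2093]
lid_hinge scene [335.5 223.3] 0.69
lid_hinge top [300.2 216.3] 0.63
   tri [0.6245 0.2012 0.0634] [np.float64(0.0017157260105804906), np.float64(0.001715726010580809)]
lid_handle scene [320.8 172.7] 0.94
lid_handle top [299.1 229.4] 0.91
   tri [0.5692 0.1914 0.2463] [np.float64(0.0012304383220240287), np.float64(0.0012304383220239595)]
stay_roller scene [293.  216.4] 0.5
stay_pin scene [285.4 230.9] 0.63
stay_pin top [270.7 258.7] 0.81
   tri [0.5116 0.2797 0.0269] [np.float64(0.003906593342279872), np.float64(0.003906593342279959)]
```

View pics/m2.png

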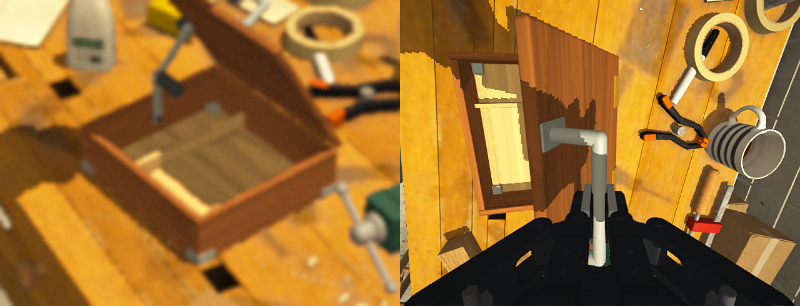

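```bash
python3 -m inch '[0,0,0,0,0,0,24,0,0,0,0,0,0,24,0,0,0,0,0,0,24, -1,0,5,0,0,0,24, -4,-1,20,0,0,0,24,-8,-2,40,0,0,0,24,-16,-3,75,0,0,0,24,-16,-3,75,0,0,0,24]'; 
python3 - <<'E'
from h import *
np.set_printoptions(precision=4,suppress=True)
C={n:cam(n) for n in ("scene","top")}
for n in C: cv2.imwrite(f"pics/{n}3.png",bot.camera(n))
for t in ("lid_handle","stay_roller"):
    r={}
    for n in C:
        for k in bot.spot_point(n,t)[:1]:
            r[n]=k; print(t,n,np.round(k["uv"],1),round(k["confidence"],2))
    if len(r)==2: print("   tri",*tri([ray(C[n],r[n]["uv"]) for n in C]))
# predicted geometry
yaw=.172; O=np.array([.529,.181]); c,s=np.cos(yaw),np.sin(yaw)
def w(p): return np.array([O[0]+c*p[0]-s*p[1],O[1]+s*p[0]+c*p[1],p[2]])
for th in (.95,1.0,1.03,1.06,1.15):
    A=np.array([0,.035]); B=np.array([.1-.1*np.cos(th),.062+.1*np.sin(th)])
    d=B-A; L=np.linalg.norm(d); h=np.sqrt(max(.063**2-L*L/4,0)); n=np.array([-d[1],d[0]])/L
    K=(A+B)/2+h*n; P=w([K[0],.094-.026,K[1]])
    print(th,"L",L,"knuckle case",K,"knuck ang",2*np.arctan2(L/2,h),"world roller",P,"scene px",proj(C["scene"],P)[0])
E
```

```text
clock: 6.07
eef_pos: [0.5509, 0.1848, 0.3298]
tool_rot: [0.64, 0.761, 0.082, 0.068]
ft_force: [1.2, 0.1, 1.8]
grip_width: 0.0209
grasp_force: 0.0
lid_handle scene [321.3 172. ] 0.73
lid_handle top [298.8 215.8] 0.72
   tri [0.5897 0.1991 0.2398] [np.float64(0.013887753185315883), np.float64(0.013887753185315882)]
stay_roller scene [292.6 213.5] 0.45
0.95 L 0.11613691031099867 knuckle case [-0.0019  0.098 ] knuck ang 2.3449918103387497 world roller [0.5155 0.2477 0.098 ] scene px [292.9634 215.5174]
1.0 L 0.12027841535620533 knuckle case [0.0056 0.0977] knuck ang 2.5365650893552565 world roller [0.5229 0.249  0.0977] scene px [295.1674 214.5785]
1.03 L 0.12272749342433159 knuckle case [0.0112 0.097 ] knuck ang 2.6847733358136945 world roller [0.5284 0.2499 0.097 ] scene px [296.7798 214.0674]
1.06 L 0.12514902303834569 knuckle case [0.0189 0.0951] knuck ang 2.9090174803477775 world roller [0.536  0.2512 0.0951] scene px [299.0318 213.6146]
1.15 L 0.1322428692207019 knuckle case [0.0296 0.0941] knuck ang 3.141592653589793 world roller [0.5465 0.2531 0.0941] scene px [302.1197 212.4916]
```

```bash
python3 -m inch '[-35,5,0,0,0,0,0, -70,15,0,0.02,-0.11,0,0, -105,25,-10,0.04,-0.22,0,0, -125,35,-40,0.058,-0.335,0,0, -125,40,-70,0.078,-0.45,0,0, -120,44,-100,0.098,-0.56,0,0, -110,45,-140,0.116,-0.67,0,0, -100,45,-165,0.116,-0.67,0,0]'; python3 -m inch '[1,1,-15,0,0,0,0,1,1,-15,0,0,0,0,1,1,-15,0,0,0,0]'; python3 wr.py w4 stay_roller@0.098
python3 - <<'E'
from h import *
C={n:cam(n) for n in ("scene","top")}
for n in C: cv2.imwrite(f"pics/{n}4.png",bot.camera(n))
w=bot.spot_point("wrist","stay_roller");s=bot.spot_point("scene","stay_roller")
print(s)
if w and s: print(tri([ray(C["scene"],s[0]["uv"]),ray(cam("wrist"),w[0]["uv"])]))
a=cv2.imread("pics/scene4.png")[160:313,220:420];b=cv2.imread("pics/w4.png")
cv2.imwrite("pics/m4.png",np.hstack([cv2.resize(a,(400,306)),cv2.resize(b,(400,306))]))
E
```

```text
clock: 7.03
eef_pos: [0.4406, 0.2309, 0.1917]
tool_rot: [0.59, 0.705, 0.301, 0.254]
ft_force: [1.7, 1.0, -1.4]
grip_width: -0.0
grasp_force: 0.0
clock: 7.28
eef_pos: [0.4427, 0.2318, 0.1766]
tool_rot: [0.591, 0.705, 0.299, 0.253]
ft_force: [1.2, 0.1, 0.2]
grip_width: 0.0001
grasp_force: 0.0
tcp [0.4427 0.2318 0.1766] tooly [0.6823 0.1238 0.7205]
stay_roller [309. 238.] 0.63 [0.5146 0.2501 0.098 ]
  sil 0.82 ((579.8460083007812, 251.107666015625), (155.846435546875, 45.246185302734375), 0.8965164422988892) bbox [298 206] [412 267]
[{'uv': [291.2, 217.5], 'confidence': 0.71}]
(array([0.51455992, 0.24995563, 0.09617683]), [np.float64(0.005575995930255307), np.float64(0.005575995930255279)])
```

View pics/m4.png

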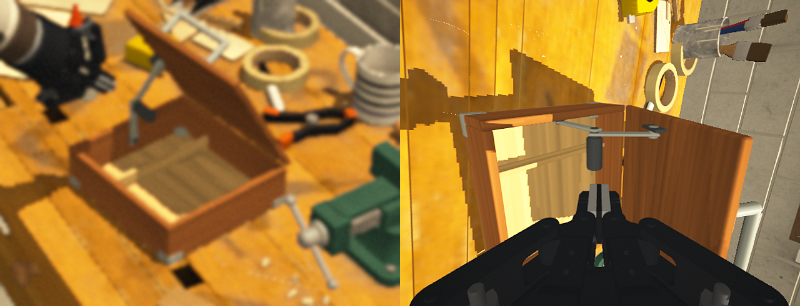

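```bash
python3 -m inch '[12,2,-14,0,0,0,0,24,4,-28,0,0,0,0,35,6,-42,0,0,0,0,44,8,-52,0,0,0,0,47,9,-55,0,0,0,0,50,9,-58,0,0,0,0,50,9,-58,0,0,0,0]'; python3 -m inch '[3,1,-1,0,0,0,0,6,1,-2,0,0,0,0,9,2,-2,0,0,0,0,12,2,-3,0,0,0,0,15,3,-4,0,0,0,0,15,3,-4,0,0,0,0]'; python3 wr.py w5 stay_roller@0.096;
```

```text
clock: 8.22
eef_pos: [0.4944, 0.2418, 0.121]
tool_rot: [0.591, 0.704, 0.301, 0.254]
ft_force: [0.4, 0.8, 0.4]
grip_width: 0.0001
grasp_force: 0.0
clock: 8.72
eef_pos: [0.5093, 0.2449, 0.1166]
tool_rot: [0.591, 0.704, 0.301, 0.254]
ft_force: [-0.2, -0.3, 0.8]
grip_width: 0.0001
grasp_force: 0.0
tcp [0.5093 0.2449 0.1166] tooly [0.6794 0.1212 0.7237]
stay_roller [320. 289.] 0.63 [0.5324 0.2532 0.096 ]
  sil 0.92 ((650.09619140625, 252.91262817382812), (28.199071884155273, 264.84014892578125), 85.99268341064453) bbox [303 245] [481 297]
```

```bash
python3 -m inch '[3,1,-1,0,0,0,0,6,1,-2,0,0,0,0,9,2,-2,0,0,0,0,12,2,-3,0,0,0,0,12,2,-3,0,0,0,0]'; python3 wr.py w6 stay_roller@0.093; python3 -c "
import cv2,numpy as np
a=cv2.imread('pics/w5.png');b=cv2.imread('pics/w6.png')
cv2.imwrite('pics/m6.png',np.hstack([x[100:400,200:600] for x in (a,b)]))"
```

```text
clock: 9.28
eef_pos: [0.5215, 0.2468, 0.1135]
tool_rot: [0.591, 0.704, 0.301, 0.254]
ft_force: [-0.0, 0.4, 0.4]
grip_width: -0.0002
grasp_force: 0.0
tcp [0.5215 0.2468 0.1135] tooly [0.6792 0.1212 0.7238]
stay_roller [317. 288.] 0.96 [0.5424 0.256  0.093 ]
stay_roller [189. 353.] 0.35 [0.478  0.2424 0.093 ]
  sil 0.83 ((662.8021240234375, 251.95730590820312), (25.918256759643555, 272.34100341796875), 83.76074981689453) bbox [299 244] [480 297]
```

View pics/m6.png

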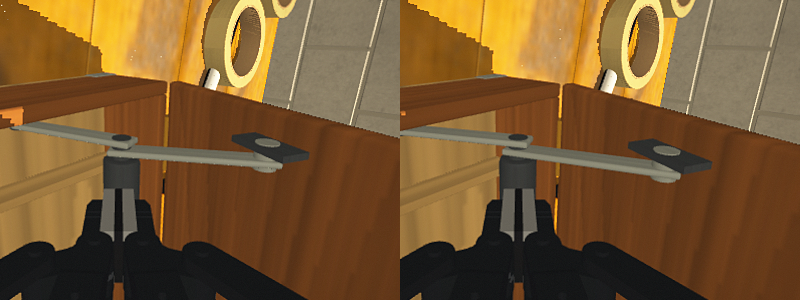

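```bash
python3 -m inch '[2,0,-1,0,0,0,0,4,1,-2,0,0,0,0,6,1,-3,0,0,0,0,8,1,-4,0,0,0,0,8,1,-4,0,0,0,0]';python3 -m inch '[1,0,-1,0,0,0,0,3,1,-2,0,0,0,0,5,1,-3,0,0,0,0,5,1,-3,0,0,0,0]'; python3 wr.py w7 stay_roller@0.091
```

```text
clock: 9.85
eef_pos: [0.5261, 0.2476, 0.1102]
tool_rot: [0.59, 0.705, 0.301, 0.253]
ft_force: [-32.2, -6.1, 28.9]
grip_width: -0.0001
grasp_force: 21.9
clock: 10.18
eef_pos: [0.5276, 0.2478, 0.1092]
tool_rot: [0.589, 0.706, 0.302, 0.254]
ft_force: [-74.4, -15.2, 69.1]
grip_width: 0.0002
grasp_force: 51.6
tcp [0.5276 0.2478 0.1092] tooly [0.6781 0.1248 0.7243]
stay_roller [316. 293.] 0.72 [0.5459 0.2555 0.091 ]
  sil 0.76 ((671.5519409179688, 245.30673217773438), (25.303997039794922, 284.86041259765625), 80.57228088378906) bbox [299 247] [483 298]
```

```bash
python3 -m inch '[-7,-1,7,0,0,0,0,-21,-4,21,0,0,0,0,-42,-7,41,0,0,0,0,-63,-11,62,0,0,0,0,-77,-13,76,0,0,0,0,-77,-13,76,0,0,0,0]'; python3 wr.py w8 stay_roller@0.0905
python3 - <<'E'
from h import *
np.set_printoptions(precision=4,suppress=True)
C={n:cam(n) for n in ("scene","top")}
for n in C: cv2.imwrite(f"pics/{n}8.png",bot.camera(n))
w=bot.spot_point("wrist","stay_roller");s=bot.spot_point("scene","stay_roller")
if w and s: print(tri([ray(C["scene"],s[0]["uv"]),ray(cam("wrist"),w[0]["uv"])]))
a=[bot.spot_point(n,"lid_handle") for n in C]; print(tri([ray(C[n],k[0]["uv"]) for n,k in zip(C,a) if k]))
yaw=.172; c,s=np.cos(yaw),np.sin(yaw)
w=lambda x,y,z:[.529+c*x-s*y,.181+s*x+c*y,z]
P=[w(.026,.068,.093),w(.0325,.068,.0905)]
cc=cam("wrist"); print("pred px straight/locked",proj(cc,P))
# links: pin, knuckle, upper pin px
print(proj(cc,[w(0,.094,.035),w(.0325,.094,.0905),w(.0525,.094,.1505)]))
b=cv2.imread('pics/w8.png'); cv2.imwrite('pics/m8.png',cv2.resize(b[130:330,200:460],(780,600)))
E
```

```text
clock: 10.83
eef_pos: [0.4559, 0.2361, 0.1854]
tool_rot: [0.59, 0.704, 0.303, 0.254]
ft_force: [-0.2, -0.0, -0.2]
grip_width: 0.0001
grasp_force: 0.0
tcp [0.4559 0.2361 0.1854] tooly [0.6768 0.1205 0.7262]
stay_roller [307. 229.] 0.61 [0.5429 0.2578 0.0905]
  sil 0.77 ((609.3121337890625, 254.4095458984375), (44.763587951660156, 154.48489379882812), 87.75948333740234) bbox [299 200] [403 257]
(array([0.5398, 0.2575, 0.0903]), [np.float64(0.0009904031380342866), np.float64(0.0009904031380342927)])
(array([-0.3891, -1.4266,  1.3796]), [np.float64(7.850462293418876e-17)])
pred px straight/locked [[312.6847 235.7143]
 [316.3111 233.2093]]
[[236.7075 195.6861]
 [316.3736 199.8031]
 [401.6528 208.1937]]
```

View pics/m8.png

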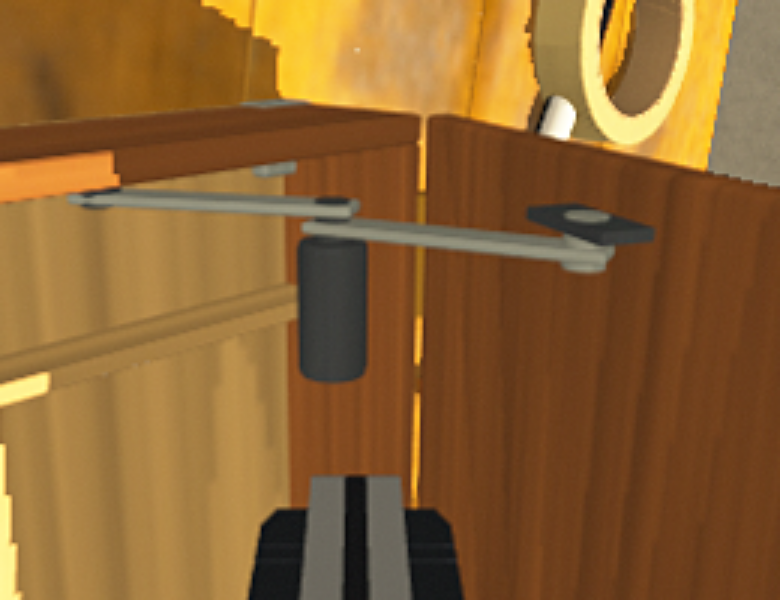

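```bash
python3 -m inch '[-10,0,20,-0.02,0.11,0,0,-20,0,40,-0.04,0.22,0,0,-30,0,60,-0.06,0.33,0,0,-40,-20,80,-0.08,0.45,0,50,-45,-50,95,-0.1,0.56,0,100,-50,-85,105,-0.115,0.67,0,100,-50,-120,115,-0.137,0.79,0,100,-50,-155,115,-0.137,0.79,0,100]'; python3 -m inch '[0,-38,0,0,0,0,100,0,-76,0,0,0,0,100,0,-114,0,0,0,0,100,0,-150,0,0,0,0,100,0,-188,0,0,0,0,100,0,-220,0,0,0,0,100,0,-220,0,0,0,0,100]';  python3 - <<'E'
from h import *
np.set_printoptions(precision=4,suppress=True)
o=bot.get_obs(); print(o["joint_pos"],R.from_quat(o["tool_rot"]).as_matrix())
E
python3 wr.py w9 plane@0.0 block@0.0
```

```text
clock: 11.95
eef_pos: [0.4078, 0.0793, 0.3015]
tool_rot: [0.642, 0.767, 0.006, 0.004]
ft_force: [1.1, 0.6, -0.8]
grip_width: 0.0603
grasp_force: 0.0
clock: 12.53
eef_pos: [0.4068, -0.1446, 0.2965]
tool_rot: [0.645, 0.764, 0.003, 0.004]
ft_force: [-0.1, -0.0, 0.4]
grip_width: 0.0854
grasp_force: 0.0
[-0.3438  0.0816 -0.0747  1.405   0.0036  1.059 ] [[-0.1672  0.9859  0.0101]
 [ 0.9859  0.1672  0.0001]
 [-0.0015  0.01   -0.9999]]
tcp [ 0.4068 -0.1446  0.2965] tooly [0.9859 0.1672 0.01  ]
plane [405. 239.] 0.68 [ 0.5294 -0.1822  0.    ]
  sil 0.61 ((531.5348510742188, -186.49832153320312), (167.19325256347656, 63.64845657348633), 3.4665987491607666) bbox [341 213] [470 268]
block [332. 114.] 0.95 [ 0.4103 -0.049   0.    ]
  sil 0.83 ((414.2617492675781, -46.99810791015625), (44.56541442871094, 66.31639862060547), 24.697280883789062) bbox [312  78] [359 146]
```

```bash
python3 -m inch '[15,-5,0,0,0,0.12,100,30,-9,0,0,0,0.24,100,45,-13,0,0,0,0.36,100,60,-17,0,0,0,0.48,100,75,-21,0,0,0,0.6,100,90,-25,0,0,0,0.72,100,105,-29,0,0,0,0.84,100,112,-35,0,0,0,0.96,100]';python3 -m inch '[0,0,-15,0,0,0.12,100,0,0,-30,0,0,0.24,100,0,0,-40,0,0,0.36,100,0,0,-50,0,0,0.5,100,0,0,-50,0,0,0.5,100,0,0,-50,0,0,0.5,100]';python3 wr.py w10 plane@0.0
```

```text
clock: 13.45
eef_pos: [0.5206, -0.1724, 0.297]
tool_rot: [0.211, 0.977, 0.006, 0.001]
ft_force: [0.5, 0.4, 0.8]
grip_width: 0.0854
grasp_force: 0.0
clock: 13.95
eef_pos: [0.5186, -0.1729, 0.2471]
tool_rot: [-0.032, 0.999, 0.006, -0.001]
ft_force: [-0.2, 0.2, 1.3]
grip_width: 0.0854
grasp_force: 0.0
tcp [ 0.5186 -0.1729  0.2471] tooly [-0.0648  0.9978  0.0118]
plane [307. 209.] 0.77 [ 0.5257 -0.181   0.    ]
  sil 0.89 ((530.422119140625, -181.19210815429688), (165.43057250976562, 55.43878936767578), 3.7157440185546875) bbox [281 135] [332 282]
```

View pics/w10.png

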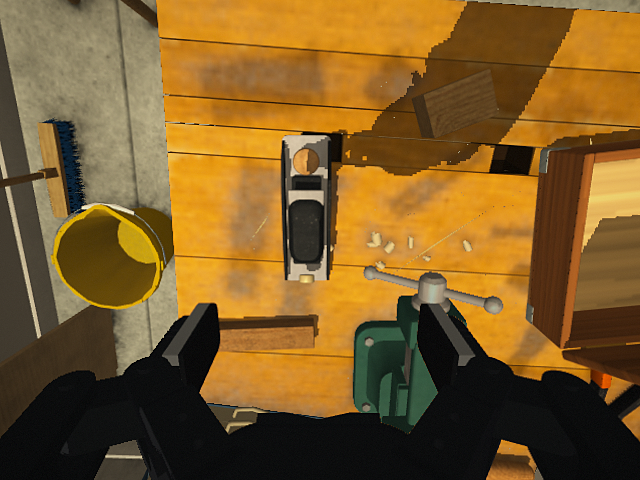

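```bash
python3 -c "
from h import *
print(np.round(bot.camera_info('wrist')['hand_eye'],3))"
python3 -m inch '[0,-4,-10,0.007,-0.11,0,100,0,-8,-30,0.014,-0.22,0,100,0,-8,-60,0.023,-0.35,0,100,0,-8,-95,0.023,-0.35,0,100,0,-8,-130,0.023,-0.35,0,100,0,-8,-150,0.023,-0.35,0,100,0,-8,-150,0.023,-0.35,0,100]'; python3 wr.py w11 plane@0.0
```

```text
[[ 0.    -0.951 -0.309  0.079]
 [ 1.    -0.     0.001  0.   ]
 [-0.001 -0.309  0.951 -0.122]
 [ 0.     0.     0.     1.   ]]
clock: 14.68
eef_pos: [0.5148, -0.181, 0.093]
tool_rot: [-0.032, 0.985, 0.013, 0.17]
ft_force: [-0.2, 0.7, -1.1]
grip_width: 0.0851
grasp_force: 0.0
tcp [ 0.5148 -0.181   0.093 ] tooly [-0.0668  0.9976  0.0153]
plane [312. 224.] 0.96 [ 0.5278 -0.1824  0.    ]
  sil 0.98 ((548.4821166992188, -180.11880493164062), (202.20111083984375, 60.778873443603516), 3.1122121810913086) bbox [262  93] [364 340]
```

```bash
python3 -m inch '[1,0,-25,0,0,0,100,2,0,-45,0,0,0,100,2,0,-60,0,0,0,100,2,0,-60,0,0,0,100,2,0,-60,0,0,0,0,2,0,-60,0,0,0,0,2,0,-60,0,0,0,0,2,0,-60,0,0,0,0]'; python3 -m inch '[0,0,0,0,0,0,0,0,0,0,0,0,0,0,0,0,6,0,0,0,0,0,0,20,0,0,0,0,0,0,40,0,0,0,0,0,0,60,0,0,0,0,0,0,60,0,0,0,0]'; python3 wr.py w12 plane@0.06
```

```text
clock: 15.5
eef_pos: [0.5224, -0.1828, 0.04]
tool_rot: [-0.033, 0.984, 0.011, 0.176]
ft_force: [-2.2, 1.0, 6.2]
grip_width: 0.0478
grasp_force: 62.1
clock: 16.08
eef_pos: [0.522, -0.1832, 0.1007]
tool_rot: [-0.033, 0.984, 0.01, 0.176]
ft_force: [2.6, -0.8, -7.1]
grip_width: 0.0478
grasp_force: 64.8
tcp [ 0.522  -0.1832  0.1007] tooly [-0.0684  0.9976  0.0083]
plane [318. 273.] 0.94 [ 0.5294 -0.1818  0.06  ]
  sil 0.83 ((565.0692138671875, -178.9799346923828), (235.02757263183594, 66.77613067626953), 3.710085391998291) bbox [248 112] [391 414]
```

```bash
python3 -m inch '[0,0,25,0,0,0,0,-10,0,50,0,0,0,0,-30,0,75,0,0,0,0,-55,0,100,0,0,0,0,-80,0,110,0,0,0,0,-105,0,110,0,0,0,0,-125,0,110,0,0,0,0,-130,10,110,0,0,0.02,0]'; python3 -m inch '[0,25,0,0,0,0.02,0,0,55,0,0,0,0.04,0,0,88,0,0,0,0.06,0,0,120,0,0,0,0.085,0,0,153,0,0,0,0.085,0,0,186,0,0,0,0.085,0,0,219,0,0,0,0.085,0,0,250,0,0,0,0.085,0]';python3 -m inch '[0,30,0,0,0,0,0,0,55,0,0,0,0,0,0,70,0,0,0,0,0,0,70,0,0,0,0,0,0,70,0,0,0,0,0]'; python3 wr.py w13 plane@0.17 case_bay@0.008
python3 - <<'E'
from h import *
np.set_printoptions(precision=4,suppress=True)
C={n:cam(n) for n in ("scene","top")}
for n in C: cv2.imwrite(f"pics/{n}13.png",bot.camera(n))
for t,z in (("case_bay",.008),("lid_hinge",.062),("stay_pin",.035),("case",0)):
    for n in C:
        for k in bot.spot_point(n,t)[:1]: print(t,n,round(k["confidence"],2),atz(C[n],k["uv"],z))
E
```

```text
clock: 16.9
eef_pos: [0.3857, -0.172, 0.2043]
tool_rot: [-0.041, 0.984, 0.014, 0.17]
ft_force: [-0.7, 1.1, -9.0]
grip_width: 0.0478
grasp_force: 66.8
clock: 17.57
eef_pos: [0.3884, 0.0793, 0.2053]
tool_rot: [-0.085, 0.981, 0.021, 0.171]
ft_force: [0.9, -0.6, -8.8]
grip_width: 0.0475
grasp_force: 66.8
clock: 17.98
eef_pos: [0.3888, 0.1482, 0.2052]
tool_rot: [-0.086, 0.981, 0.02, 0.171]
ft_force: [-0.5, -0.6, -8.8]
grip_width: 0.0476
grasp_force: 67.0
tcp [0.3888 0.1482 0.2052] tooly [-0.1759  0.9844  0.0102]
plane [316. 271.] 0.6 [0.3893 0.148  0.17  ]
  sil 0.89 ((422.7971496582031, 155.18917846679688), (222.33607482910156, 64.28296661376953), 9.228630065917969) bbox [248 111] [391 414]
  sil 0.93 ((523.4302368164062, 287.5956726074219), (239.20965576171875, 75.02912139892578), 12.331377983093262) bbox [383 181] [462 337]
case_bay scene 0.58 [0.5324 0.1542 0.008 ]
case_bay top 0.73 [0.522  0.1544 0.008 ]
lid_hinge scene 0.7 [0.6253 0.2005 0.062 ]
lid_hinge top 0.87 [0.6251 0.2031 0.062 ]
stay_pin top 0.97 [0.5064 0.276  0.035 ]
case scene 0.92 [0.522  0.1845 0.    ]
case top 0.84 [0.5251 0.19   0.    ]
```

View pics/w13.png

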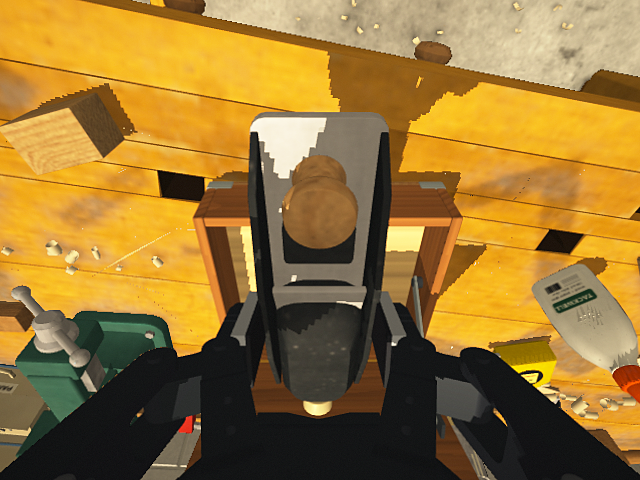

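```bash
python3 - <<'E'
from h import *
np.set_printoptions(precision=4,suppress=True)
c=cam("wrist"); 
for z in (.165,.175,.197): print("toe",z,atz(c,(319,114),z),atz(c,(250,125),z),atz(c,(389,125),z))
yaw=.172; C,S=np.cos(yaw),np.sin(yaw)
w=lambda x,y,z:[.5267+C*x-S*y,.183+S*x+C*y,z]
print(proj(c,[w(-.1,-.11,.062),w(-.1,.11,.062),w(-.091,-.101,.062),w(-.091,.101,.062)]))
im=cv2.imread("pics/w13.png")
pl=[[.3888+.008*C+a*C-b*S,.1482+.008*S+a*S+b*C,.165] for a,b in ((-.08,-.025),(-.08,.025),(.08,.025),(.08,-.025))]
for P,col in ((pl,(0,0,255)),([w(-.1,-.11,.062),w(-.1,.11,.062),w(.1,.11,.062),w(.1,-.11,.062)],(255,255,0))):
    cv2.polylines(im,[proj(c,P).astype(int)],True,col,1)
cv2.imwrite("pics/m13.png",im[80:380,120:520])
E
```

```text
toe 0.165 [0.3185 0.1361 0.165 ] [0.327 0.111 0.165] [0.3181 0.1631 0.165 ]
toe 0.175 [0.3153 0.1354 0.175 ] [0.3232 0.1123 0.175 ] [0.315  0.1603 0.175 ]
toe 0.197 [0.3083 0.1339 0.197 ] [0.3147 0.115  0.197 ] [0.308  0.1542 0.197 ]
[[193.8601 213.4545]
 [464.9646 212.0524]
 [207.2697 222.4885]
 [451.2338 221.1691]]
```

View pics/m13.png

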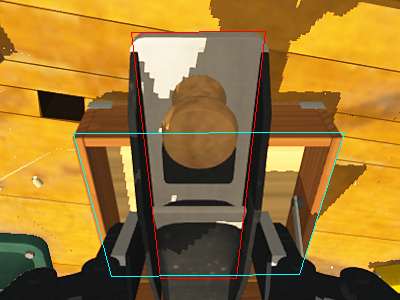

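```bash
python3 -m inch '[0,0,-25,0,0,0,0,0,1,-50,0,0,0,0,10,1,-75,0,0,0,0,30,1,-88,0,0,0,0,50,2,-91,0,0,0,0,70,2,-91,0,0,0,0,70,2,-91,0,0,0,0]'; python3 -m inch '[20,0,0,0,0,0,0,40,1,0,0,0,0,0,52,2,0,0,0,0,0,57,2,0,0,0,0,0,57,2,0,0,0,0,0,57,2,0,0,0,0,0]'; python3 wr.py w14 plane@0.08; python3 - <<'E'
from h import *
o=bot.get_obs();c=cam("wrist"); t=o["eef_pos"]
yaw=.172; C,S=np.cos(yaw),np.sin(yaw)
w=lambda x,y,z:[.5267+C*x-S*y,.183+S*x+C*y,z]
d=t[:2]-[.5267,.183]; px=C*d[0]+S*d[1]+.0086; py=-S*d[0]+C*d[1]; print("plane in case",px,py,t[2]-.040)
im=cv2.imread("pics/w14.png")
for P,col in (([w(px+a,py+b,t[2]-.04) for a,b in ((-.08,-.025),(-.08,.025),(.08,.025),(.08,-.025))],(0,0,255)),([w(-.1,-.11,.062),w(-.1,.11,.062),w(.1,.11,.062),w(.1,-.11,.062)],(255,255,0)),([w(-.091,-.101,.062),w(-.091,.101,.062),w(.091,.101,.062),w(.091,-.101,.062)],(255,255,0))):
    cv2.polylines(im,[proj(c,P).astype(int)],True,col,1)
cv2.imwrite("pics/m14.png",im[50:450,100:540])
E
```

```text
clock: 19.32
eef_pos: [0.466, 0.1503, 0.1178]
tool_rot: [-0.084, 0.981, 0.021, 0.176]
ft_force: [1.8, 1.2, -7.7]
grip_width: 0.0474
grasp_force: 67.0
clock: 19.82
eef_pos: [0.5166, 0.1513, 0.1157]
tool_rot: [-0.084, 0.981, 0.02, 0.172]
ft_force: [-1.8, 0.1, -9.3]
grip_width: 0.0476
grasp_force: 66.9
tcp [0.5166 0.1513 0.1157] tooly [-0.1727  0.9849  0.0106]
plane [318. 274.] 0.94 [0.5191 0.1527 0.08  ]
plane [511. 240.] 0.2 [0.4838 0.2362 0.08  ]
  sil 0.74 ((551.717041015625, 158.75502014160156), (224.17640686035156, 64.37122344970703), 9.747650146484375) bbox [247 111] [391 414]
plane in case -0.007206076171317501 -0.029411083423607088 0.07580830942995359
```

View pics/m14.png

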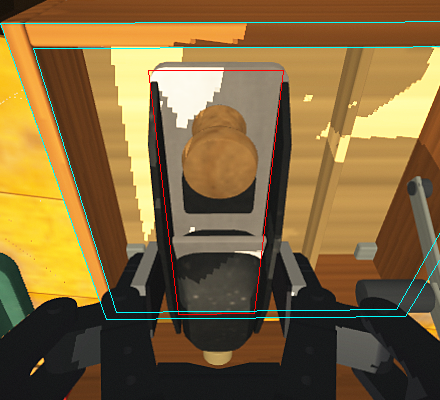

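```bash
python3 -m inch '[5,1,-7,0,0,0,0,9,2,-20,0,0,0,0,10,2,-35,0,0,0,0,10,2,-50,0,0,0,0,10,2,-58,0,0,0,0,10,2,-62,0,0,0,0,10,2,-62,0,0,0,0]'; python3 wr.py w15 plane@0.02
```

```text
clock: 20.55
eef_pos: [0.5266, 0.1533, 0.053]
tool_rot: [-0.085, 0.981, 0.02, 0.172]
ft_force: [-0.7, 0.1, -8.7]
grip_width: 0.0474
grasp_force: 66.9
tcp [0.5266 0.1533 0.053 ] tooly [-0.1728  0.9849  0.0105]
plane [319. 273.] 0.67 [0.5262 0.1543 0.02  ]
```

```bash
python3 -m inch '[0,0,-2,0,0,0,0,0,0,-4,0,0,0,0,0,0,-5,0,0,0,0,0,0,-5,0,0,0,0]'; python3 - <<'E'
from h import *
o=bot.get_obs();c=cam("wrist"); t=o["eef_pos"];im=bot.camera("wrist")
yaw=.172; C,S=np.cos(yaw),np.sin(yaw)
w=lambda x,y,z:[.5267+C*x-S*y,.183+S*x+C*y,z]
d=t[:2]-[.5267,.183]; px=C*d[0]+S*d[1]+.0066; py=-S*d[0]+C*d[1]; print("plane in case",px,py,t[2]-.040)
for P,col in (([w(px+a,py+b,.008) for a,b in ((-.08,-.025),(-.08,.025),(.08,.025),(.08,-.025))],(0,0,255)),([w(-.091,-.101,.008),w(-.091,.042,.008),w(.091,.042,.008),w(.091,-.101,.008)],(255,255,0))):
    cv2.polylines(im,[proj(c,P).astype(int)],True,col,1)
cv2.imwrite("pics/m16.png",im[50:450,100:540])
E
```

```text
clock: 21.03
eef_pos: [0.5274, 0.1535, 0.0493]
tool_rot: [-0.084, 0.981, 0.02, 0.173]
ft_force: [-0.6, 0.8, -8.2]
grip_width: 0.0478
grasp_force: 67.0
plane in case 0.0022711869910925758 -0.029232428370373657 0.009289643358362853
```

View pics/m16.png

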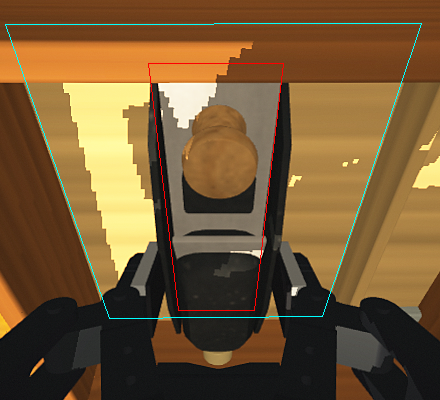

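```bash
python3 -m inch '[0,0,-1,0,0,0,0,0,0,-2,0,0,0,0,0,0,-2,0,0,0,0]';python3 -m inch '[0,0,-1,0,0,0,0,0,0,-2,0,0,0,0,0,0,-2,0,0,0,0]'
```

```text
clock: 21.33
eef_pos: [0.5279, 0.1536, 0.0482]
tool_rot: [-0.084, 0.981, 0.02, 0.174]
ft_force: [-3.1, -1.0, -2.1]
grip_width: 0.0471
grasp_force: 67.7
clock: 21.58
eef_pos: [0.5279, 0.1536, 0.0481]
tool_rot: [-0.084, 0.981, 0.021, 0.175]
ft_force: [-14.0, -3.0, 16.1]
grip_width: 0.0478
grasp_force: 70.1
```

```bash
python3 -m inch '[0,0,2,0,0,0,0,0,0,2,0,0,0,85,0,0,2,0,0,0,85,0,0,2,0,0,0,85,0,0,2,0,0,0,85,0,0,2,0,0,0,85]'; python3 -m inch '[-3,-1,10,0,0,0,85,-10,-2,30,0,0,0,85,-20,-3,58,0,0,0,85,-32,-6,90,0,0,0,85,-45,-8,125,0,0,0,85,-60,-10,160,0,0,0,85,-75,-12,195,0,0,0,85,-75,-12,195,0,0,0,85]'; python3 wr.py w17 plane@0.03
python3 - <<'E'
from h import *
np.set_printoptions(precision=4,suppress=True)
C={n:cam(n) for n in ("scene","top")}
ims={n:bot.camera(n) for n in C}
o=bot.get_obs();c=cam("wrist",o);im=cv2.imread("pics/w17.png")
for n in C:
    for t,z in (("plane",.008),("block",0),("glue",0)):
        for k in bot.spot_point(n,t)[:2]: print(n,t,round(k["confidence"],2),atz(C[n],k["uv"],z))
yaw=.172; Cc,S=np.cos(yaw),np.sin(yaw)
w=lambda x,y,z:[.5267+Cc*x-S*y,.183+S*x+Cc*y,z]
for P,col in (([w(a,b-.0295,.008) for a,b in ((-.08,-.025),(-.08,.025),(.08,.025),(.08,-.025))],(0,0,255)),([w(-.091,-.101,.008),w(-.091,.042,.008),w(.091,.042,.008),w(.091,-.101,.008)],(255,255,0))):
    cv2.polylines(im,[proj(c,P).astype(int)],True,col,1)
cv2.imwrite("pics/m17.png",np.hstack([cv2.resize(im[0:440,120:600],(436,400)),cv2.resize(ims["scene"][160:360,200:380],(360,400))]))
E
```

```text
clock: 22.08
eef_pos: [0.5285, 0.1538, 0.0479]
tool_rot: [-0.084, 0.981, 0.021, 0.174]
ft_force: [-0.5, -0.5, -1.0]
grip_width: 0.0727
grasp_force: 0.0
clock: 22.75
eef_pos: [0.4542, 0.1424, 0.2512]
tool_rot: [-0.084, 0.98, 0.022, 0.18]
ft_force: [1.3, -0.8, -0.2]
grip_width: 0.0731
grasp_force: 0.0
tcp [0.4542 0.1424 0.2512] tooly [-0.1732  0.9848  0.0129]
plane [314. 194.] 0.7 [0.5241 0.1542 0.03  ]
  sil 0.73 ((533.701171875, 155.83311462402344), (162.6478729248047, 51.008567810058594), 9.427775382995605) bbox [289 126] [340 259]
scene plane 0.85 [0.5315 0.1586 0.008 ]
scene block 0.83 [ 0.3982 -0.0511  0.    ]
scene glue 0.75 [0.5087 0.4624 0.    ]
top plane 0.74 [0.5422 0.1585 0.008 ]
top block 0.57 [ 0.4139 -0.0457  0.    ]
top glue 0.72 [0.5101 0.4616 0.    ]
```

View pics/m17.png

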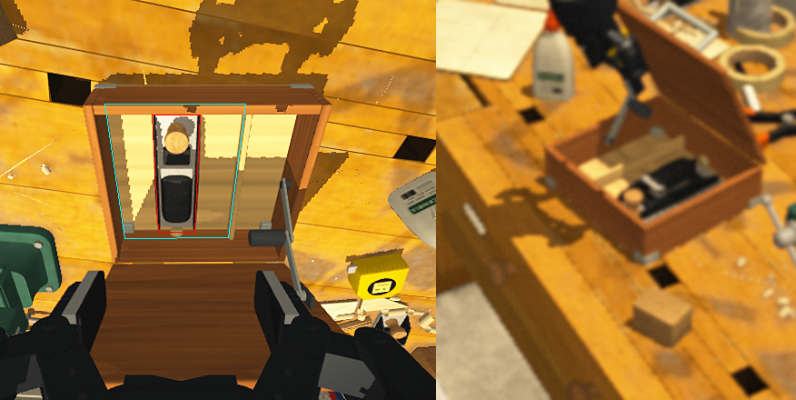

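```bash
python3 -c "
from workcell import bot
print(bot.job_done())"
```

```text
the job is handed in; nothing more can be done
None
```

The job is handed in, but no verdict was returned: in the last pictures the lid is up, the stay looks past straight, the plane lies flat and released near the middle of the wide bay, and the glue bottle and offcut look unmoved.

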